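# Nest the graphite crucibles for the furnace

### The job

Make up the furnace load by nesting the graphite crucibles in size order, from the outside in: first set the middle crucible down into the clamped load pot, then take the narrow one from its inclined rest, bring it upright and set it down inside the middle one. They are brittle and the load floor in the pot sits at a different height each time, so lower each one gently until you feel it stand: never ram it down or let it drop. Leave the too-wide graphite crucible and the white one where they stand, and everything nested upright and fully home.

Things in the scene. Friction and masses are not known exactly. Their poses are not given: they have to be found in the camera images.
- pot: Load pot: dark-grey open round graphite pot, fixed on a square 125 mm steel plate with four yellow clamp blocks (12 mm high). Outer diameter 96, inner 76, rim 66 above its origin. Inside lies a pale flat load floor, its top somewhere from 10 to 38 above the origin; its height changes every time and is not measured. Origin: centre of the underside, on the table; z up.
- mid: Middle crucible: black graphite cup, upright and loose. Outer diameter 66 (62 at the very foot, widening over the lowest 4 mm), inner 50, height 100, solid bottom 30 thick, so 70 deep; about 350 g. Home in the pot it stands 44 to 72 proud of the pot's rim. Origin: centre of the underside; z along its axis to the mouth.
- small: Narrow crucible: black graphite tube, closed at the bottom, outer diameter 42, inner 32, length 118, about 160 g; loose. It starts leaning in the rest, axis 35 degrees from vertical. Home in the middle crucible its underside is 30 above the middle one's and it stands 48 proud of its rim. Origin: centre of its underside; z along its axis to the open mouth.
- rest: Inclined rest, fixed: blue base 120 x 80 x 8 mm with a steel trough leaning 35 degrees, so the narrow crucible's mouth points up and to the rest's -x (roughly to the robot). The trough (53 wide) holds only the crucible's lower 52 mm and is open on its upper side; the crucible's upper 66 mm is free. Origin: centre of underside; the crucible's underside centre is at +30 x, 45 z.
- wide: Bystander: wide black graphite crucible, outer diameter 88, height 70, too wide for the pot. Origin: centre of the underside. Leave it alone.
- white: Bystander: white ceramic crucible, outer diameter 58, height 80. Origin: centre of the underside. Leave it alone.
There are look-alikes about, which are no part of the job. What is shaped like the small but pink or red is not meant.

How it is judged (in metres and radians):
On the way, in this order (a step that is already met when the one before it is completed fails the run):
1. the middle crucible stands free and upright on the load floor in the pot (horizontal distance between mid and pot below 0.008 m and z of mid in the frame of pot below 0.044 m and angle between mid's own z axis and vertical below 0.05 rad and linear speed of mid below 0.02 m/s and contact force between the fingers and mid below 0.1 N), for 0.2 s.
2. the narrow crucible stands free and upright on the bottom of the middle one (horizontal distance between small and mid below 0.008 m and z of small in the frame of mid below 0.034 m and angle between small's own z axis and vertical below 0.05 rad and linear speed of small below 0.02 m/s and contact force between the fingers and small below 0.1 N), for 0.2 s.
At the end, for the whole second after the job is handed in: Middle crucible in the pot (underside under 44 mm above the pot's), narrow one in the middle one (underside under 34 mm above the middle's); each pair's centres within 8 mm, both upright within 0.05 rad, below 0.02 m/s and released (all of step 1 and all of step 2); the robot touches nothing.
It fails at once if a crucible is dropped (falls unheld faster than 0.25 m/s inside the vessel that takes it) ((horizontal distance between mid and pot below 0.01 m and z of mid in the frame of pot below 0.062 m and linear speed of mid above 0.25 m/s and contact force between the fingers and mid below 0.5 N) or (horizontal distance between small and mid below 0.01 m and z of small in the frame of mid below 0.095 m and linear speed of small above 0.25 m/s and contact force between the fingers and small below 0.5 N)).
It fails at once if a crucible is rammed down (more than 40 N against the vessel that takes it or its load floor) (contact force between mid and pot above 40 N or contact force between small and mid above 40 N).
It fails at once if a bystander crucible is moved by more than 20 mm or tipped (distance of any of wide, white from where it was at the start of the episode above 0.02 m or angle between any of wide, white's own z axis and vertical above 0.3 rad).
It also fails if it takes over 61 s, if anything falls off the work surface, if the arm or the gripper's body presses on something with over 40 N, if the wrist force passes 120 N, or if a joint passes its speed limit or range.

### The arm

A 6-joint arm with a two-finger parallel gripper is mounted at the origin on the work surface. World frame = base frame: x ahead of the robot, y to its left, z up, the work surface at z = 0. Lengths are in mm, angles in degrees, forces in N, time in s.
With the tool pointing down it reaches from about 350 to 950 mm from the base axis. Payload 17.4 kg.
Tool frame: the origin (TCP) lies at the very end of the fingers, on their centre line; the grasp point (between the pads) lies ctrl.grip_point_offset behind it (ctrl.grip_point_offset is the distance from the TCP to the grasp point, in mm); z points along the fingers, y is the line along which they close (so a half turn about z gives the same grasp; the last joint's range is limited). The gripper opens to 93 mm and grips with 3 to 60 N. Pads are 15 mm wide; open, the fingers measure 128 mm over their backs; the gripper's body (75 mm by 188 mm) begins 65 mm behind the grasp point.
Start: joints at [-2.166, 6.646, 82.598, -0, 90.757, -2.166], TCP at [675.005, -0.009, 218.646] pointing down, gripper open.
Joint ranges: [-162.19, 162.19], [-47.58, 125.68], [4.15, 143.07], [-65.23, 245.23], [0.69, 171.88], [-170.13, 170.13]. Speed limits (degrees/s): [108.29, 108.29, 127.2, 180, 180, 180].

### API

Orientations are given as [roll, pitch, yaw] about the fixed x, y, z axes, in that order (R = Rz(yaw) Ry(pitch) Rx(roll)).
In Python, from plant import ctrl gives the robot as it stands. The module is installed in compiled form; this text tells all that it offers.
- The arm moves only by the tool carry_out, never from a script. Its argument "motion" is a list that holds one entry, the list of rows, each a list of 4 numbers: the shift along the tool's x, y, z in units of 50 mm (1.0 is 50 mm), then the turn about the tool's z in units of 5 degrees (1.0 is 5 degrees). In form: [[[dx, dy, dz, spin], ...]]. A call has 1 to 12 rows; each row shifts and turns the commanded pose from where the row before left it, along the tool's axes as they then stand; what a row does not reach is not made up. A row lasts 1/10 s, in which the tool goes at most 50 mm and 8.59 degrees, less where a joint would pass 70% of its speed; a pose out of reach is approached as far as the arm can. A call is refused whole if a number of a shift passes 1 or a number of a turn 1, either way. A call with a gripper value outside its range is refused whole. "hand" is the finger opening in mm, from 0 to 93, set as the call begins (left out, the last holds). The fingers move at their own pace and stop on an object; "newtons" is the grip in N (left out, the last holds). Time passes only in rows, so rows that do not move let the fingers close. It gives the time, the measured TCP pose, the force, the opening and the grip force at its end, in the units of the state.
- ctrl.read_state(): the state, without advancing time (a new reading comes with each control period).
- ctrl.grab_frame(name): name is "scene" or "side" or "wrist"; returns a dict with "pixels" (400x640x3 uint8, red, green, blue), "mtx" (3x3 intrinsics, pixels), "position" and "attitude" of the camera in the world. Camera axes: x right, y down, z forward; pixel columns grow to the right and rows downward; lengths in mm; the calibration is good to about 2 mm. The wrist camera is an equidistant fisheye: a pixel r from the principal point sees the ray r / f radians off the axis. A picture is of the moment at which its call begins. There is no depth.
- ctrl.finish_job(): hands the job in; it is judged then, once.
The state is a dict: "clock": time; "joints": joint angles; "qd": joint speeds; "joint_torque": joint torques, N m; "ee_pos": TCP position; "orientation": TCP orientation; "wrist_force": force on the tool from outside, world axes, zero at the start; "torque": the same for the moment, N m; "gripper_width": opening from 0.0 (shut) to 1.0 (fully open); "gripper_force": force on a finger pad.
Only numpy, scipy, OpenCV 4.12 (cv2) and the standard library are available. Lean on these libraries where they do the work, as an engineer would, in place of code of your own. Each camera call takes 0.05 s, during which the arm holds its last target. There are 200 camera calls.

## Working session

There is one attempt and no reset: what is moved stays moved. The work goes in short steps, Python scripts to look and compute and a tool call to move; the robot and the scene stay as the last step left them, time stands still between calls to the robot, and variables do not carry over. Pictures are saved under pics/ and viewed, at most 10 in all, crops included, and the job is handed in when it is done.

Besides the shell and the picture viewer there is one more tool, called after "Emit:" as name(argument=value, ...) on one line, values as JSON. carry_out: Moves the arm, as the interface text tells. Its arguments: {"type":"object","properties":{"motion":{"type":"array","items":{"type":"array","items":{"type":"array","items":{"type":"number"}}}},"hand":{"type":"number"},"newtons":{"type":"number"}},"required":["motion"]}

```bash
mkdir -p pics; cat > h.py <<'E'
import numpy as np, cv2, pickle
from plant import ctrl
def grab(n,fn=None):
    f=ctrl.grab_frame(n); 
    if fn: cv2.imwrite('pics/%s.png'%fn,f['pixels'][:,:,::-1]); pickle.dump(f,open('pics/%s.pkl'%fn,'wb'))
    return f
E
python3 - <<'E'
from h import *
s=ctrl.read_state(); print(s, ctrl.grip_point_offset)
for n in ['scene','side','wrist']:
    f=grab(n,n+'0'); print(n,f['mtx'],f['position'],f['attitude'])
a=[cv2.imread('pics/%s0.png'%n) for n in ['scene','side']]
E
```

```text
{'clock': 0.0, 'joints': array([-2.16518614e+00,  6.67306203e+00,  8.26378233e+01, -7.92545173e-04,
        9.07561132e+01, -2.16655333e+00]), 'qd': array([ 0.03827944,  0.10787107,  0.0166356 ,  0.06094967,  0.00114247,
       -0.03992708]), 'joint_torque': array([-2.39607485e-03, -7.21266031e+01, -6.22611737e+01,  7.77577632e-02,
        2.38535833e-02, -2.17692599e-05]), 'ee_pos': array([6.74781290e+02, 2.15494944e-03, 2.17895174e+02]), 'orientation': array([-1.79933019e+02, -1.74092459e-03,  9.00013562e+01]), 'wrist_force': array([-0.55800454, -0.17351513, -0.41167306]), 'torque': array([-0.0092137 ,  0.03429285, -0.00665243]), 'gripper_force': 0.0, 'gripper_width': 1.002895272263098} 18.8
scene [[496.9336508    0.         317.98404646]
 [  0.         496.9336508  201.02749123]
 [  0.           0.           1.        ]] [1321.32474759  -53.63579795  708.47689044] [-129.13809634   -0.70860796   85.52713872]
side [[417.10162518   0.         326.99813019]
 [  0.         417.10162518 195.70572594]
 [  0.           0.           1.        ]] [161.84283836 540.31389802 625.74811146] [-131.47951368    1.06444082 -148.4292601 ]
wrist [[309.70691629   0.         318.65344095]
 [  0.         309.70691629 203.60856163]
 [  0.           0.           1.        ]] [674.82967137  70.1645865  384.76898488] [1.65242409e+02 2.77801116e-02 2.69607200e-02]
```

View pics/scene0.png

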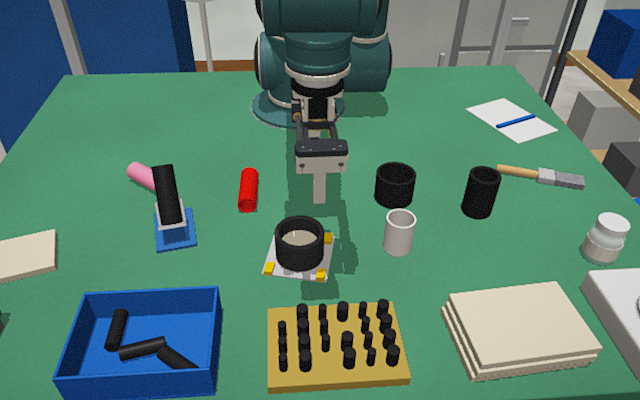

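View pics/side0.png

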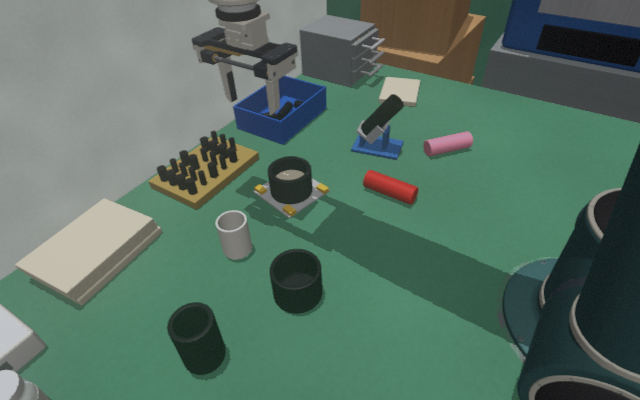

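View pics/wrist0.png

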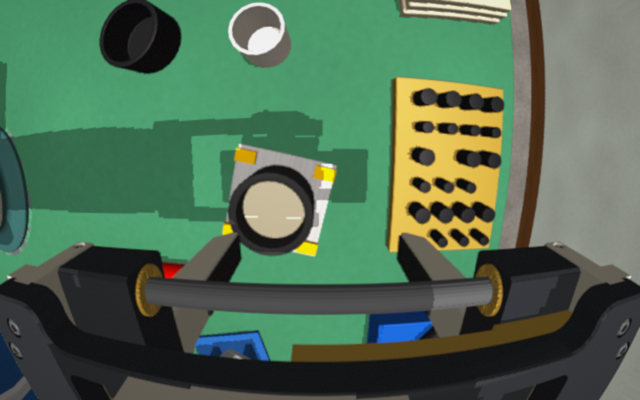

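The scene picture shows mid candidates: black tall cup at scene (481,192), wide cup at (395,185), white at (399,232). Small candidates are the black tube in the rest (167,194), pink (142,177), red (248,190) and black tubes in the bin (117,330), (142,348), (176,357). By the description I choose (481,192) as mid and (167,194) as small. The pot is at (300,243) in scene, (290,180) in side and (273,210) in wrist. In side, mid is at (197,338) and small at (382,117).

```bash
cat >> h.py <<'E'
from scipy.spatial.transform import Rotation as Ro
def load(n): return pickle.load(open('pics/%s.pkl'%n,'rb'))
def Rc(f): return Ro.from_euler('xyz',f['attitude'],degrees=True).as_matrix()
def rays(f,uv,fish=False):
    K=f['mtx']; p=(np.atleast_2d(uv).astype(float)-K[:2,2])/K[0,0]
    if fish:
        r=np.linalg.norm(p,axis=1,keepdims=True)+1e-9
        d=np.hstack([p/r*np.sin(r),np.cos(r)])
    else: d=np.hstack([p,np.ones((len(p),1))])
    d/=np.linalg.norm(d,axis=1,keepdims=True)
    return d@Rc(f).T
def onz(f,uv,z,fish=False):
    d=rays(f,uv,fish); o=np.array(f['position']); return o+d*((z-o[2])/d[:,2:])
def tri(fs,uvs,fish):
    A=np.zeros((3,3));b=np.zeros(3);L=[]
    for f,u,fi in zip(fs,uvs,fish):
        d=rays(f,u,fi)[0];M=np.eye(3)-np.outer(d,d);A+=M;b+=M@f['position'];L.append((M,f['position']))
    x=np.linalg.solve(A,b); return x,[np.linalg.norm(M@(x-p)) for M,p in L]
def dark(f,th=60):
    m=(f['pixels'].max(2)<th).astype(np.uint8); return m
def comp(f,u,th=60,ex=None):
    m=dark(f,th); n,l,st,c=cv2.connectedComponentsWithStats(m); k=l[u[1],u[0]]
    return (l==k).astype(np.uint8),st[k]
E
python3 - <<'E'
from h import *
S=load('scene0');D=load('side0')
px=dict(mid=((481,208),(205,350)),wide=((395,198),(300,292)),pot=((300,262),(290,193)),small=((168,195),(382,117)))
for k,(a,b) in px.items():
    for f,u in((S,a),(D,b)):
        m,st=comp(f,u); print(k,u,f['pixels'][u[1],u[0]],st)
ims=[]
for f,k in((S,(481,192)),(S,(167,194)),(D,(197,338)),(D,(382,120)),):
    x,y=k; c=f['pixels'][max(y-45,0):y+45,x-60:x+60,::-1]
    c=cv2.resize(c,(400,300),interpolation=cv2.INTER_CUBIC); ims.append((255*(c/255.)**.5).astype(np.uint8))
cv2.imwrite('pics/crop1.png',np.vstack([np.hstack(ims[:2]),np.hstack(ims[2:])]))
E
```

```text
mid (481, 208) [18 23 19] [ 461  166   40   53 1522]
mid (205, 350) [27 41 34] [ 168  303   57   72 2879]
wide (395, 198) [17 23 19] [ 374  162   42   47 1589]
wide (300, 292) [25 41 32] [ 270  250   52   64 2689]
pot (300, 262) [42 42 44] [ 275  216   49   55 1873]
pot (290, 193) [37 43 38] [ 268  157   44   47 1455]
small (168, 195) [32 35 35] [ 152  164   31   61 1242]
small (382, 117) [36 44 38] [362  95  41  40 681]
```

View pics/crop1.png

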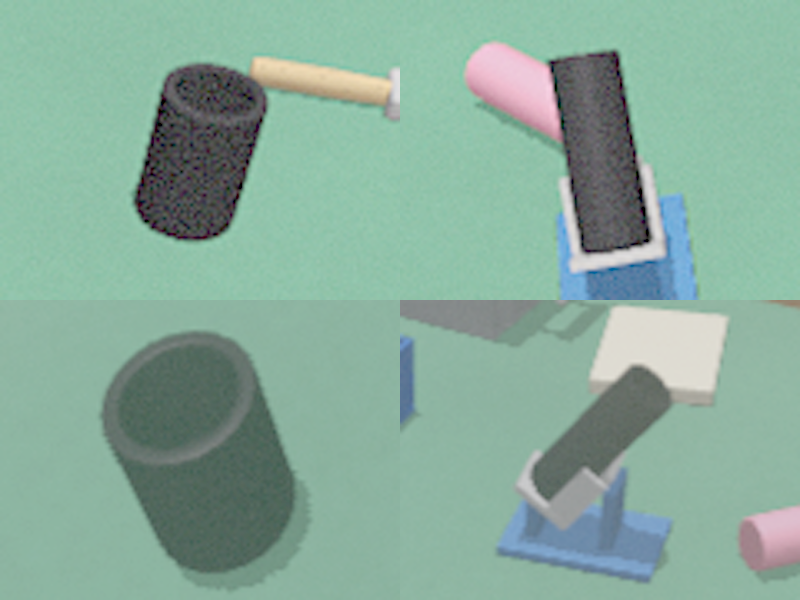

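The crop confirms both choices: a black tall cup, and a black tube in the trough with its mouth up and to the robot. Next, rough triangulation.

```bash
python3 - <<'E'
from h import *
S=load('scene0');D=load('side0');W=load('wrist0')
print('mid rim',tri([S,D],[(485.5,175.5),(190.7,322)],[0,0]))
# rim of pot by eye
print('pot rim',tri([S,D],[(300,237),(290,171)],[0,0]))
print('pot rim wrist',onz(W,(272,210),66,True))
# vertical cylinders: side-tangent bisector on foot: planes
print('small mouth',tri([S,D],[(162.5,167),(396,102)],[0,0]))
N=[]
for f,u in((S,(168,195)),(D,(382,117))):
    m,_=comp(f,u); c=max(cv2.findContours(m,0,2)[0],key=cv2.contourArea)
    (cx,cy),(w,h),a=cv2.minAreaRect(c); b=cv2.boxPoints(((cx,cy),(w,h),a))
    e=[b[1]-b[0],b[2]-b[1]]; v=max(e,key=np.linalg.norm); v=v/np.linalg.norm(v)
    p=np.array([cx,cy]); d=rays(f,[p-20*v,p+20*v]); n=np.cross(d[0],d[1]); N.append((n/np.linalg.norm(n),f['position'])); print((cx,cy),(w,h),v)
ax=np.cross(N[0][0],N[1][0]); ax/=np.linalg.norm(ax); ax*=np.sign(ax[2])
A=np.array([N[0][0],N[1][0],[0,0,1]]); p=np.linalg.solve(A,[N[0][0]@N[0][1],N[1][0]@N[1][1],100])
print('axis',ax,'tilt',np.degrees(np.arccos(ax[2])),'az',np.degrees(np.arctan2(ax[1],ax[0])),'at z100',p)
# blue base
for f,nm in((S,'S'),(D,'D')):
    q=f['pixels'].astype(int); m=((q[:,:,2]>q[:,:,0]+40)&(q[:,:,2]>q[:,:,1]+15)).astype(np.uint8)
    for c in cv2.findContours(m,0,2)[0]:
        if cv2.contourArea(c)>200:
            h=onz(f,c[:,0],8); print(nm,cv2.boundingRect(c),cv2.minAreaRect(h[:,:2].astype(np.float32)))
for n,f,u in(('white',S,(399,213)),('wide',S,(395,170))): print(n,onz(f,u,75)[0])
E
```

```text
mid rim (array([509.57271118, 368.82413701,  96.78170192]), [np.float64(0.9978752740794671), np.float64(0.997875274079507)])
pot rim (array([623.85511232, -28.79885297,  54.63806511]), [np.float64(3.9620500169158253), np.float64(3.962050016915706)])
pot rim wrist [[624.39565163 -20.96487538  66.        ]]
small mouth (array([ 493.56498401, -291.53544893,  136.30842354]), [np.float64(1.144670531645621), np.float64(1.1446705316456238)])
(166.60801696777344, 194.34400939941406) (59.56885528564453, 21.287368774414062) [0.17888552 0.98386985]
(381.25006103515625, 115.74999237060547) (15.55634880065918, 48.790367126464844) [ 0.7071067 -0.7071068]
axis [-0.56764971 -0.11991683  0.81448988] tilt 35.463046433254576 az -168.07156353760632 at z100 [ 521.09020366 -286.69225549  100.        ]
S (52, 285, 171, 115) ((805.7352905273438, -295.55267333984375), (218.85165405273438, 252.90313720703125), 0.06778944283723831)
S (154, 207, 43, 46) ((535.1513061523438, -283.1778869628906), (126.2458267211914, 80.41307067871094), 11.832056045532227)
S (587, 9, 53, 70) ((-459.8101501464844, 1249.264404296875), (164.6720428466797, 818.5259399414062), 56.49595260620117)
S (66, 0, 130, 74) ((-610.42431640625, -645.5152587890625), (854.3477783203125, 498.9331970214844), 9.965164184570312)
S (0, 0, 72, 153) ((-424.244384765625, -905.043701171875), (1319.612548828125, 205.57980346679688), 21.811372756958008)
D (351, 126, 53, 33) ((535.3984375, -309.27197265625), (120.72342681884766, 143.24354553222656), 12.085533142089844)
D (233, 75, 93, 69) ((868.9744873046875, -330.6343994140625), (332.2410583496094, 249.85829162597656), 89.93952941894531)
D (503, 0, 137, 72) ((243.9976043701172, -1397.59375), (503.90179443359375, 641.0478515625), 2.5230472087860107)
white [593.04242519 171.11623331  75.        ]
wide [448.87114819 192.03852556  75.        ]
```

Emit:
carry_out(motion=[[[0.6,-0.27,0,0],[0.6,-0.27,0,0],[0.6,-0.27,0,0],[0.6,-0.27,0,0],[0.6,-0.27,0,0],[0.6,-0.27,0,0],[0.6,-0.27,0,0],[0.6,-0.27,0,0],[0.6,-0.27,0,0],[0.6,-0.27,0,0],[0.6,-0.27,0,0],[0,0,0,0]]], hand=93)

```text
clock: 1.35
ee_pos: [524.9, 332.7, 218.4]
orientation: [-180.0, -0.0, 90.2]
wrist_force: [0.4, -0.5, -0.7]
gripper_width: 0.997
gripper_force: 0.0
```

```bash
python3 - <<'E'
from h import *
s=ctrl.read_state(); print(s['ee_pos'],s['orientation'],s['clock'])
f=grab('wrist','wrist1'); print(f['position'],f['attitude'])
E
```

```text
[524.91824638 332.74101489 218.36645239] [-1.79960661e+02 -2.50059471e-02  9.01682192e+01] 1.35
[524.66707629 402.8438003  385.15196119] [1.65263526e+02 1.11837521e-02 1.94051952e-01]
```

View pics/wrist1.png

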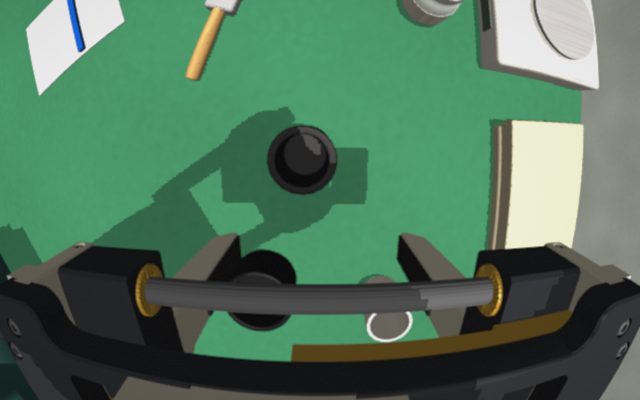

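Wrist view: mid's mouth at about (302,160), wide at (262,290), white at (389,310), brush at (210,45) clear of it.

```bash
cat >> h.py <<'E'
def rim(f,u,z,th=60,fish=True,pre=None):
    m=dark(f,th) if pre is None else pre
    l=cv2.connectedComponents(m)[1]; c=max(cv2.findContours((l==l[u[1],u[0]]).astype(np.uint8),0,1)[0],key=cv2.contourArea)
    P=onz(f,c[:,0],z,fish)[:,:2]
    A=np.c_[2*P,np.ones(len(P))]; x=np.linalg.lstsq(A,(P**2).sum(1),rcond=None)[0]
    r=np.sqrt(x[2]+x[0]**2+x[1]**2); res=np.linalg.norm(P-x[:2],axis=1)-r
    return x[:2],r,res.std(),cv2.fitEllipse(c)
E
python3 - <<'E'
from h import *
W=load('wrist1');S=load('scene0');D=load('side0')
for th in(45,55,65): print(rim(W,(280,160),100,th))
e=rim(W,(280,160),100)[3][0]
print(tri([W,S,D],[e,(485.5,175.5),(190.7,322)],[1,0,0]), tri([W,S],[e,(485.5,175.5)],[1,0]))
E
```

```text
(array([505.9611548 , 366.37488157]), np.float64(28.496955729797023), np.float64(4.320509293254608), ((298.8467712402344, 162.79244995117188), (56.80329513549805, 69.60360717773438), 131.13475036621094))
(array([506.06085417, 366.48660076]), np.float64(28.848513209671943), np.float64(4.159715548266702), ((298.9462890625, 162.50282287597656), (57.82535171508789, 70.39183044433594), 131.65748596191406))
(array([507.91580268, 368.81474912]), np.float64(31.1648246598303), np.float64(2.0329443901853153), ((300.7666015625, 160.27020263671875), (65.85890197753906, 68.70005798339844), 139.41134643554688))
(array([508.49212709, 368.71043365,  96.95336419]), [np.float64(1.4806585805162602), np.float64(1.7196197802085862), np.float64(0.7476857957230223)]) (array([507.91105075, 369.17150192,  95.98881125]), [np.float64(1.4776655813063404), np.float64(1.477665581306279)])
```

```bash
cat >> h.py <<'E'
def nongreen(f):
    q=cv2.GaussianBlur(f['pixels'],(3,3),0).astype(int); return (~((q[:,:,1]>1.3*q[:,:,0])&(q[:,:,1]>60))).astype(np.uint8)
E
python3 - <<'E'
from h import *
W=load('wrist1')
for z in (97,100): print(rim(W,(280,160),z,pre=nongreen(W)))
print(W['pixels'][160,255],W['pixels'][195,350])
W=load('wrist0')
# pot: dark ring outer
m=((W['pixels'].max(2)<110)&(W['pixels'].max(2)-W['pixels'].min(2).astype(int)<14)).astype(np.uint8)
print(rim(W,(240,215),66,pre=m))
q=W['pixels'].astype(int); m=((q.min(2)>120)&(q[:,:,0]>q[:,:,2]+10)).astype(np.uint8)
c=[c for c in cv2.findContours(m,0,1)[0] if cv2.pointPolygonTest(c,(275,205),False)>0]
for k in c: print(cv2.fitEllipse(k),cv2.boundingRect(k))
E
```

```text
(array([508.55965751, 369.05722867]), np.float64(32.05011386392977), np.float64(0.3159175277317658), ((301.5596618652344, 159.6562957763672), (67.62351989746094, 68.21414184570312), 118.01068115234375))
(array([508.72735464, 369.40898652]), np.float64(31.716434574728094), np.float64(0.3126284556071389), ((301.5596618652344, 159.6562957763672), (67.62351989746094, 68.21414184570312), 118.01068115234375))
[ 51 102  72] [ 51 102  72]
(array([ 631.79333412, -728.63304793]), np.float64(640.7665052666264), np.float64(118.1779681984805), ((311.9942321777344, 315.42620849609375), (216.1894073486328, 558.3832397460938), 89.13026428222656))
((272.8084716796875, 209.1797637939453), (53.08831787109375, 61.174007415771484), 118.94577026367188) (244, 182, 60, 56)
```

Emit:
carry_out(motion=[[[0.37,-0.16,0,0],[0.36,-0.16,0,0],[0,0,0,0],[0,0,0.5,0],[0,0,0.5,0],[0,0,0.5,0],[0,0,0.5,0],[0,0,0.5,0],[0,0,0.4,0],[0,0,0.2,0],[0,0,0,0],[0,0,0,0]]])

```text
clock: 2.6
ee_pos: [511.1, 366.3, 64.6]
orientation: [180.0, -0.0, 90.0]
wrist_force: [0.2, -0.2, 0.7]
gripper_width: 0.999
gripper_force: 0.0
```

Emit:
carry_out(motion=[[[0.06,-0.05,0,0],[0,0,0,0],[0,0,0,0]]])

```text
clock: 2.9
ee_pos: [508.1, 369.8, 64.3]
orientation: [180.0, -0.0, 90.0]
wrist_force: [0.4, 0.7, 0.1]
gripper_width: 1.001
gripper_force: 0.0
```

Emit:
carry_out(motion=[[[0,0,0,0],[0,0,0,0],[0,0,0,0],[0,0,0,0],[0,0,0,0],[0,0,0,0]]], hand=50, newtons=25)

```text
clock: 3.5
ee_pos: [508.1, 369.5, 63.6]
orientation: [180.0, 0.0, 90.0]
wrist_force: [1.8, 0.3, 0.1]
gripper_width: 0.712
gripper_force: 25.0
```

```bash
python3 - <<'E'
from h import *
W=load('wrist0'); q=W['pixels'].astype(int)
for x in range(222,236,3): pass
print(q[205,222:250:2].tolist()); print(q[205,300:324:2].tolist())
for th in (70,80,95):
  m=((q.max(2)<th)&(q.max(2)-q.min(2)<22)).astype(np.uint8); 
  R=np.zeros_like(m); R[160:262,222:330]=1; m*=R
  m=cv2.morphologyEx(m,cv2.MORPH_OPEN,np.ones((5,5)))
  n,l,st,c=cv2.connectedComponentsWithStats(m); print(st[1:]); k=1+st[1:,4].argmax()
  c=max(cv2.findContours((l==k).astype(np.uint8),0,1)[0],key=cv2.contourArea)[:,0]
  for z in (66,):
    P=onz(W,c,z,True)[:,:2]
    for i in range(4):
        A=np.c_[2*P,np.ones(len(P))]; x=np.linalg.lstsq(A,(P**2).sum(1),rcond=None)[0]; r=np.sqrt(x[2]+x[0]**2+x[1]**2); d=np.linalg.norm(P-x[:2],axis=1)-r; P=P[np.abs(d)<2.0*d.std()]
    print(th,x[:2],r,d.std(),len(P))
E
```

```text
[[80, 165, 116], [81, 165, 117], [81, 165, 117], [90, 131, 105], [50, 50, 49], [49, 47, 47], [49, 46, 47], [38, 37, 37], [20, 19, 18], [17, 16, 17], [71, 67, 57], [189, 177, 146], [199, 186, 154], [199, 186, 154]]
[[202, 187, 155], [149, 139, 116], [55, 53, 49], [50, 49, 48], [51, 49, 50], [49, 47, 47], [26, 25, 25], [108, 105, 103], [205, 201, 197], [243, 241, 238], [242, 240, 237], [239, 237, 235]]
[[ 222  166   92   96 3330]]
70 [622.78952905 -23.33192566] 48.49086113700555 2.9661516075204943 249
[[ 222  166   92   96 3480]]
80 [622.58239448 -23.71096379] 48.97671300531183 2.9913950503658904 250
[[ 222  165   92   97 3596]]
95 [622.63316764 -23.51133839] 49.10986960519135 2.8189894508854936 250
```

Emit:
carry_out(motion=[[[0,0,-0.1,0],[0,0,-0.2,0],[0,0,-0.4,0],[0,0,-0.5,0],[0,0,-0.5,0],[0,0,-0.5,0],[0,0,-0.5,0],[0,0,-0.4,0],[0,0,-0.1,0],[0,0,0,0]]])

```text
clock: 4.5
ee_pos: [508.1, 369.6, 224.3]
orientation: [179.9, -0.0, 90.0]
wrist_force: [0.2, 0.4, -2.8]
gripper_width: 0.714
gripper_force: 25.0
```

Emit:
carry_out(motion=[[[-0.4,0.1,0,0],[-0.8,0.2,0,0],[-0.8,0.2,0,0],[-0.8,0.2,0,0],[-0.8,0.2,0,0],[-0.8,0.2,0,0],[-0.8,0.2,0,0],[-0.8,0.2,0,0],[-0.8,0.2,0,0],[-0.8,0.2,0,0],[-0.8,0.2,0,0],[-0.5,0.2,0,0]]])

```text
clock: 5.7
ee_pos: [622.7, -78.1, 221.9]
orientation: [-179.9, 0.0, 89.9]
wrist_force: [-0.4, 0.2, -3.6]
gripper_width: 0.714
gripper_force: 25.0
```

Emit:
carry_out(motion=[[[0,0,0,0],[0,0,0,0]]])

```text
clock: 5.9
ee_pos: [622.6, -75.8, 222.1]
orientation: [-179.9, -0.0, 89.9]
wrist_force: [-0.8, 0.3, -3.2]
gripper_width: 0.711
gripper_force: 25.0
```

```bash
python3 - <<'E'
from h import *
f=grab('wrist','wrist2'); s=ctrl.read_state(); print(s['ee_pos'],s['clock'],f['position'])
c=cv2.imread('pics/wrist2.png')[90:290,160:480]; cv2.imwrite('pics/w2c.png',cv2.resize(c,(800,500)))
E
```

```text
[622.60364898 -75.14681271 222.48711762] 5.95 [622.90168857  -5.73962721 388.86096762]
```

View pics/w2c.png

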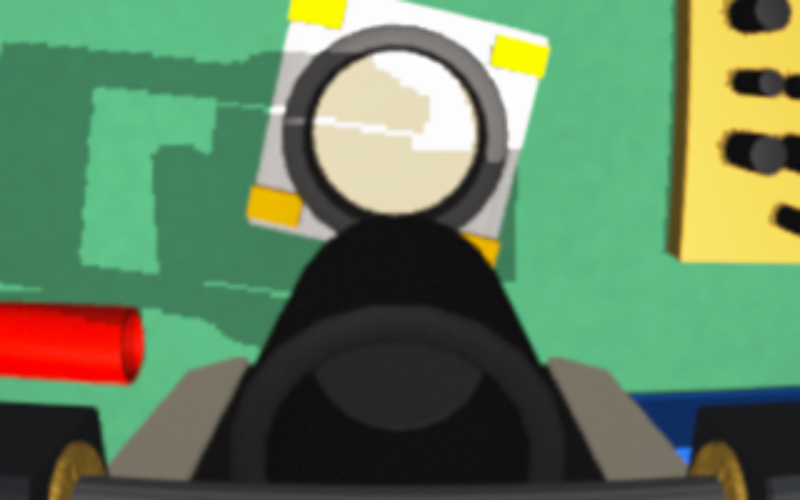

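The crop shows the pot rim centred at about crop (395,130), i.e. image (318,142), with mid held upright below it.

```bash
python3 - <<'E'
from h import *
W=load('wrist2'); q=cv2.GaussianBlur(W['pixels'],(3,3),0).astype(int)
m=((q.max(2)<150)&(q.max(2)-q.min(2)<25)).astype(np.uint8); m[172:]=0
n,l,st,cc=cv2.connectedComponentsWithStats(m); k=l[142,277]; print(st[k])
cs=cv2.findContours((l==k).astype(np.uint8),cv2.RETR_LIST,1)[0]
c=np.vstack([c[:,0] for c in cs]); c=c[(c[:,1]<169)]
P=onz(W,c,66,True)[:,:2]; x=np.array([624,-22.])
d=np.linalg.norm(P-x,axis=1); O=P[d>43]
from scipy.optimize import least_squares
for nm,S in(('out',O),('in',P[d<43])):
    r=least_squares(lambda p:np.linalg.norm(S-p[:2],axis=1)-p[2],[624,-22,45],loss='soft_l1',f_scale=.5); print(nm,r.x,np.abs(r.fun).mean(),len(S))
e=cv2.fitEllipse(c[d>43].astype(np.float32)); print(e)
S0=load('scene0');D=load('side0')
print(tri([W,S0,D],[e[0],(300,237),(290,171)],[1,0,0]))
s=ctrl.read_state(); print(s['ee_pos'])
E
```

```text
[ 272  100   91   72 2135]
out [621.12359296 -27.57523815  47.11972207] 0.44693587726603357 95
in [621.93295742 -24.09423289  35.55822508] 3.5848503368200615 228
((317.1319274902344, 145.41807556152344), (86.2719955444336, 90.84475708007812), 121.72418975830078)
(array([622.40026592, -28.67983092,  54.4516369 ]), [np.float64(1.7212869799412691), np.float64(4.488100278215763), np.float64(3.702214156159759)])
[622.60364898 -75.14681271 222.48711762]
```

```bash
cat > pot.py <<'E'
from h import *
from scipy.optimize import least_squares
for n,c0,a0,a1 in(('wrist2',(317.5,142),150,395),('wrist0',(271,209),150,395)):
    W=load(n); q=W['pixels'].astype(np.float32)
    pts=[];pin=[]
    for a in np.radians(np.arange(a0,a1,4)):
        r=np.arange(22,52,.25); xy=np.c_[c0[0]+r*np.cos(a),c0[1]+r*np.sin(a)].astype(np.float32)
        v=cv2.remap(q,xy[:,:1],xy[:,1:],1)[:,0]
        ok=(v.max(1)<125)&(v.max(1)-v.min(1)<25)
        i=np.where(ok)[0]
        if len(i)==0: continue
        j=i[-1]
        if j<len(r)-4: pts.append(np.r_[xy[j],np.degrees(a),r[j]])
    pts=np.array(pts); P=onz(W,pts[:,:2],66,True)[:,:2]
    f=least_squares(lambda p:np.linalg.norm(P-p[:2],axis=1)-p[2],[622,-25,48],loss='soft_l1',f_scale=.5)
    g=least_squares(lambda p:np.linalg.norm(P-p,axis=1)-48,[622,-25],loss='soft_l1',f_scale=.5)
    print(n,f.x,np.abs(f.fun).mean(),g.x,np.abs(g.fun).mean(),len(P))
    print([(int(a),round(float(x),1)) for a,x in zip(pts[:,2][::3],f.fun[::3])])
E
python3 pot.py
```

```text
wrist2 [620.85881636 -27.97957631  46.88952037] 0.296238103683321 [620.69527347 -29.23242457] 0.6540954781258473 62
[(150, -0.4), (162, -0.1), (174, -0.3), (186, 0.1), (198, 0.2), (210, 0.6), (222, 0.9), (234, -0.4), (246, -0.2), (258, 0.0), (270, -0.1), (282, 0.4), (294, -0.0), (306, -0.1), (318, 0.3), (330, -0.5), (342, -0.6), (354, -0.5), (366, -0.8), (378, 0.7), (390, 0.6)]
wrist0 [623.7560397  -20.17950889  48.08637201] 1.959617793675636 [623.77683665 -20.10676656] 1.9590613317015364 62
[(150, 2.9), (162, 2.6), (174, 2.4), (186, -0.5), (198, 0.6), (210, -2.5), (222, -4.1), (234, -4.5), (246, -3.5), (258, -1.2), (270, 0.5), (282, 1.6), (294, 2.5), (306, 2.9), (318, 2.2), (330, 1.7), (342, 0.1), (354, -1.5), (366, -2.1), (378, -1.0), (390, -0.4)]
```

Emit:
carry_out(motion=[[[0.3,0,0,0],[0.4,0,0,0],[0.24,-0.02,0.1,0],[0,0,0.4,0],[0,0,0.4,0],[0,0,0.4,0],[0,0,0.2,0],[0,0,0,0],[0,0,0,0]]], newtons=15)

```text
clock: 6.85
ee_pos: [622.2, -28.1, 149.4]
orientation: [180.0, 0.0, 90.0]
wrist_force: [-0.2, 0.6, -2.1]
gripper_width: 0.714
gripper_force: 15.0
```

Emit:
carry_out(motion=[[[0,0,0.15,0],[0,0,0.15,0],[0,0,0.1,0],[0,0,0.1,0],[0,0,0.1,0],[0,0,0.1,0],[0,0,0.05,0],[0,0,0.05,0],[0,0,0,0],[0,0,0,0]]])

```text
clock: 7.85
ee_pos: [622.1, -28.5, 108.8]
orientation: [180.0, 0.0, 90.0]
wrist_force: [-0.5, 0.3, -4.1]
gripper_width: 0.716
gripper_force: 15.0
```

Emit:
carry_out(motion=[[[0,0,0.03,0],[0,0,0.03,0],[0,0,0.03,0],[0,0,0.03,0],[0,0,0,0],[0,0,0,0]]], newtons=9)

```text
clock: 8.45
ee_pos: [622.0, -28.5, 102.6]
orientation: [-180.0, 0.0, 90.0]
wrist_force: [-0.3, -0.0, -3.5]
gripper_width: 0.713
gripper_force: 9.0
```

Emit:
carry_out(motion=[[[0,0,0.03,0],[0,0,0.03,0],[0,0,0.03,0],[0,0,0,0],[0,0,0,0]]])

```text
clock: 8.95
ee_pos: [622.0, -28.5, 98.1]
orientation: [-180.0, 0.0, 90.0]
wrist_force: [-0.1, 0.4, -3.4]
gripper_width: 0.717
gripper_force: 9.0
```

Emit:
carry_out(motion=[[[0,0,0.03,0],[0,0,0.03,0],[0,0,0.03,0],[0,0,0,0],[0,0,0,0]]])

```text
clock: 9.45
ee_pos: [622.5, -28.6, 95.3]
orientation: [179.9, 0.0, 90.0]
wrist_force: [-4.0, 0.3, 11.1]
gripper_width: 0.715
gripper_force: 9.0
```

Emit:
carry_out(motion=[[[0,0,0.03,0],[0,0,0.03,0],[0,0,0.03,0],[0,0,0,0],[0,0,0,0]]])

```text
clock: 9.95
ee_pos: [622.5, -28.6, 90.8]
orientation: [179.9, 0.0, 90.0]
wrist_force: [-4.2, -0.7, 10.5]
gripper_width: 0.716
gripper_force: 9.0
```

Emit:
carry_out(motion=[[[0,0,-0.03,0],[0,0,0,0]]])

```text
clock: 10.15
ee_pos: [622.1, -28.5, 90.9]
orientation: [180.0, -0.0, 90.0]
wrist_force: [-1.8, 0.2, 4.9]
gripper_width: 0.717
gripper_force: 9.0
```

Emit:
carry_out(motion=[[[0,0,0,0],[0,0,0,0],[0,0,0,0],[0,0,0,0],[0,0,0,0]]], hand=90)

```text
clock: 10.65
ee_pos: [622.0, -28.5, 90.6]
orientation: [-180.0, -0.0, 90.0]
wrist_force: [0.4, 0.2, 0.0]
gripper_width: 0.969
gripper_force: 0.0
```

Emit:
carry_out(motion=[[[0,0,-0.2,0],[0,0,-0.4,0],[0,0,-0.5,0],[0,0,-0.5,0],[0,0,-0.5,0],[-0.4,0,-0.4,0],[-0.5,0,-0.1,0],[-0.1,0,0,0],[0,0,0,0],[0,0,0,0]]])

```text
clock: 11.65
ee_pos: [621.8, -78.0, 220.3]
orientation: [-180.0, -0.0, 90.0]
wrist_force: [-0.6, -0.2, -0.5]
gripper_width: 0.972
gripper_force: 0.0
```

```bash
python3 - <<'E'
from h import *
f=grab('wrist','wrist3'); g=grab('side','side3'); s=ctrl.read_state(); print(s['ee_pos'],s['clock'],f['position'])
a=cv2.resize(f['pixels'][60:220,210:430,::-1],(412,300)); b=cv2.resize(g['pixels'][110:230,220:380,::-1],(388,300))
cv2.imwrite('pics/c3.png',np.hstack([a,b]))
E
```

```text
[621.88452046 -77.77250811 220.24886222] 11.75 [621.78756465  -7.86039177 387.0953106 ]
```

View pics/c3.png

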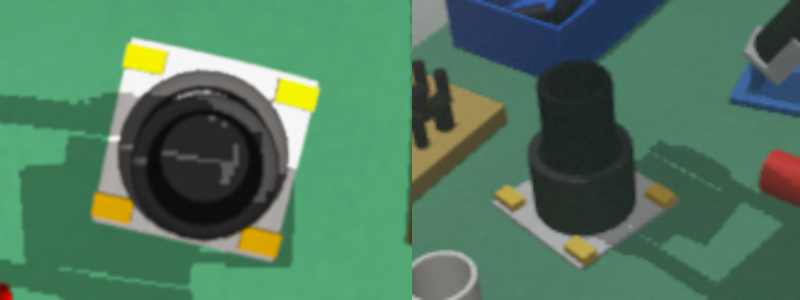

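Mid stands upright in the pot, about 66 proud of the rim (wrist rim at about (316,144)), with plates and clamps clear. Next, to the rest.

Emit:
carry_out(motion=[[[-0.4,-0.25,0,0],[-0.6,-0.4,0,0],[-0.6,-0.4,0,0],[-0.6,-0.4,0,0],[-0.6,-0.4,0,0],[-0.6,-0.4,0,0],[-0.6,-0.4,0,0],[-0.34,-0.15,0,0],[0,0,0,1],[0,0,0,1],[0,0,0,1],[0,0,0,1]]], hand=93)

```text
clock: 12.95
ee_pos: [482.2, -294.9, 220.4]
orientation: [-180.0, -0.0, 69.8]
wrist_force: [-0.5, -0.3, 0.8]
gripper_width: 0.998
gripper_force: 0.0
```

Emit:
carry_out(motion=[[[0,0,0,1],[0,0,0,1],[0,0,0,1],[0,0,0,1],[0,0,0,1],[0,0,0,1],[0,0,0,1],[0,0,0,1],[0,0,0,1],[0,0,0,1],[0,0,0,1],[0,0,0,0.6]]])

```text
clock: 14.15
ee_pos: [482.2, -294.9, 220.4]
orientation: [-180.0, 0.0, 11.8]
wrist_force: [-0.5, -0.1, 0.1]
gripper_width: 0.999
gripper_force: 0.0
```

```bash
python3 - <<'E'
from h import *
f=grab('wrist','wrist4'); s=ctrl.read_state(); print(s['ee_pos'],s['orientation'],s['joints'][5],s['clock'],f['position'],f['attitude'])
W=load('wrist3')
from scipy.optimize import least_squares
q=cv2.cvtColor(W['pixels'],cv2.COLOR_RGB2GRAY).astype(np.float32)
c0=(316,144); 
for a in range(0,360,45):
    r=np.arange(16,50,2); t=np.radians(a); xy=np.c_[c0[0]+r*np.cos(t),c0[1]+r*np.sin(t)].astype(np.float32)
    print(a,cv2.remap(q,xy[:,:1],xy[:,1:],1)[:,0].astype(int))
E
```

```text
[ 482.24285279 -294.86894007  220.42449837] [-1.79981472e+02  1.04982039e-02  1.17145902e+01] 44.2531151906717 14.2 [ 550.75168039 -280.46461017  387.16583208] [ 1.65302480e+02 -4.05251367e-02 -7.81282169e+01]
0 [ 38  64  89  43  39  29  11  12  12  53  83  80  74  69 107 103 209]
45 [ 65  88  58  39  36  18  11  14  14  13  22  38  38  35  38 126 168]
90 [ 40  39  40  34  18  15  16  15  15  13  30  38  35  31 113 138 110]
135 [ 39  39  35  16  11  13  13  11  24  37  37  34  32  78 164 172 171]
180 [ 40  39  32  13  10  16  45  75  70  58  40  55  56  56 139 172 170]
225 [ 38  39  37  17  14  29  38  40  39  25  31  53  57  57  68 177 239]
270 [ 39  40  39  37  18  27  38  39  66  89 103  49 112 112 107 102 226]
315 [ 40  39  39  40  36  17  23  69  82  80  65  31  85 113 110 103 176]
```

View pics/wrist4.png

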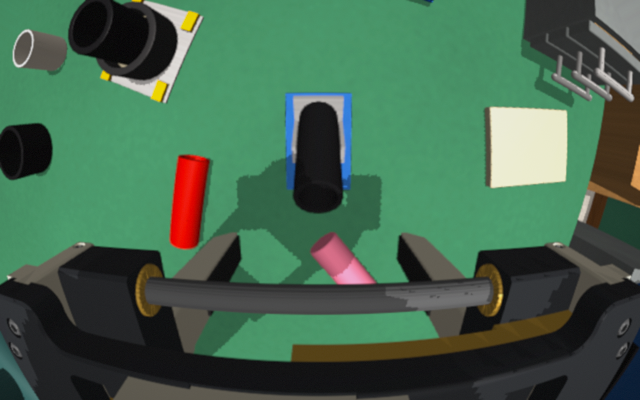

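Wrist view: small's mouth at about (318,196), with its body running up to (319,105) into the trough on the blue base. It is well aligned with the tool's x axis.

```bash
python3 - <<'E'
from h import *
W3=load('wrist3'); print('mid in pot',onz(W3,(318.8,149),132,True))
W=load('wrist4'); S=load('scene0');D=load('side0')
m,st=comp(W,(319,150),70); print(st)
for y in range(110,215,12):
    x=np.where(m[y])[0]; print(y,x.min(),x.max(),end='; ')
print()
q=cv2.cvtColor(W['pixels'],cv2.COLOR_RGB2GRAY); print(q[165:218:2,318])
s=ctrl.read_state(); R=Ro.from_euler('xyz',s['orientation'],degrees=True).as_matrix()
for n,p in(('mouth',tri([W,S,D],[(318.5,196),(162.5,167),(396,102)],[1,0,0])),('mouthWS',tri([W,S],[(318.5,196),(162.5,167)],[1,0]))): print(n,p)
for n,p in(('mouth plane',onz(W,(318.5,196),141,True)[0]),):
    print(n,p,'in tool',R.T@(p-s['ee_pos']))
# where body axis lies, mid-edges at two rows, at nominal heights
p=onz(W,(318.5,196),141,True)[0]; print(R[:,0])
E
```

```text
mid in pot [[621.89248199 -28.54937873 132.        ]]
[ 293  102   51  112 4593]
110 303 333; 122 299 337; 134 298 338; 146 297 339; 158 296 339; 170 295 340; 182 294 341; 194 293 342; 206 298 338; 
[24 25 26 24 26 25 22 25 30 27 19 19 17 19 19 17 18 17 18 17 19 19 17 21
 53 85 84]
mouth (array([ 493.20879865, -292.07373552,  136.138729  ]), [np.float64(0.7816877441248745), np.float64(1.4854731834283939), np.float64(0.9425526416227781)])
mouthWS (array([ 492.03202508, -292.15397087,  133.9696497 ]), [np.float64(0.6934757073105114), np.float64(0.6934757073106487)])
mouth plane [ 493.85995061 -292.47419449  141.        ] in tool [1.18759006e+01 3.95144613e-02 7.94223151e+01]
[ 9.79171123e-01  2.03036642e-01 -1.83228223e-04]
```

Emit:
carry_out(motion=[[[0.24,0,0.1,0],[0.24,0,0.3,0],[0,0,0.4,0],[0,0,0.4,0],[0,0,0.4,0],[0,0,0.4,0],[0,0,0.2,0],[0,0,0.1,0],[0,0,0,0],[0,0,0,0]]])

```text
clock: 15.2
ee_pos: [505.9, -290.6, 106.3]
orientation: [180.0, -0.0, 12.0]
wrist_force: [-0.1, 0.3, 0.3]
gripper_width: 1.001
gripper_force: 0.0
```

Emit:
carry_out(motion=[[[0,0,0,0],[0,0,0,0],[0,0,0,0],[0,0,0,0],[0,0,0,0],[0,0,0,0],[0,0,0,0],[0,0,0,0]]], hand=35, newtons=6)

```text
clock: 16.0
ee_pos: [505.5, -290.5, 105.6]
orientation: [-180.0, 0.0, 12.0]
wrist_force: [0.5, 0.4, -0.4]
gripper_width: 0.459
gripper_force: 6.0
```

Emit:
carry_out(motion=[[[0,0,-0.1,0],[0,0,-0.1,0],[0,0,-0.2,0],[0,0,-0.2,0],[0,0,-0.2,0],[0,0,-0.2,0],[0,0,-0.2,0],[0,0,-0.2,0],[0,0,-0.2,0],[0,0,-0.2,0],[0,0,-0.1,0],[0,0,0,0]]])

```text
clock: 17.2
ee_pos: [505.7, -290.7, 201.5]
orientation: [180.0, -0.0, 12.0]
wrist_force: [-0.3, 0.4, -1.8]
gripper_width: 0.458
gripper_force: 6.0
```

```bash
cat > tilt.py <<'E'
from h import *
import sys
n=sys.argv[1]
s=ctrl.read_state(); gp=s['ee_pos']+[0,0,18.8]; print(s['ee_pos'],s['wrist_force'],s['gripper_width'],s['clock'])
out=[]
for c in('scene','side'):
    f=grab(c,c+n); R=Rc(f); p=R.T@(gp-f['position']); uv=(f['mtx']@p)[:2]/p[2]
    print(c,uv)
    x,y=[int(v) for v in uv]; x=min(max(x,70),570); y=min(max(y,60),340)
    out.append(cv2.resize(f['pixels'][y-60:y+60,x-70:x+70,::-1],(400,343)))
o=np.hstack(out); cv2.imwrite('pics/t%s.png'%n,(255*(o/255.)**.6).astype(np.uint8))
E
python3 tilt.py 5
```

```text
[ 505.69942222 -290.6576801   201.52897676] [-0.31244709  0.37013997 -1.84653686] 0.45767077356355335 17.2
scene [153.11925252 133.19705183]
side [393.94687791  67.50507515]
```

View pics/t5.png

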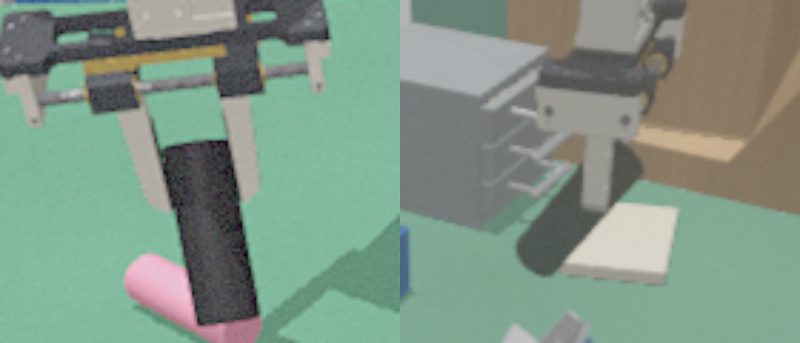

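Lifted, but still leaning: in the side crop the tube's foot is at left (545,260) and its mouth at (620,160). I'll ease the grip so that it swings.

Emit:
carry_out(motion=[[[0,0,0,0],[0,0,0,0],[0,0,0,0],[0,0,0,0],[0,0,0,0]]], newtons=3)

```text
clock: 17.8
ee_pos: [505.5, -290.5, 200.6]
orientation: [-180.0, 0.0, 12.0]
wrist_force: [-0.8, 0.2, -2.4]
gripper_width: 0.463
gripper_force: 3.0
```

```bash
cat > ang.py <<'E'
from h import *
import sys
from scipy.optimize import least_squares
def axis_dir(n):
    """tilt in the lean plane: from centre line of dark silhouette in side view vs plane through the grasp point"""
    s=ctrl.read_state(); gp=s['ee_pos']+[0,0,18.8]
    y=np.radians(s['orientation'][2]); e=np.array([np.cos(y),np.sin(y),0])
    for c in('scene','side'):
        f=grab(c,c+n); R=Rc(f)
        pr=lambda P:(lambda p:(f['mtx']@p)[:2]/p[2])(R.T@(P-f['position']))
        m=(f['pixels'].max(2)<62).astype(np.uint8)
        best=[]
        for t in np.arange(-10,46,1.0):   # tilt: direction foot-ward = +e*sin - z*cos
            d=e*np.sin(np.radians(t))-np.array([0,0,1])*np.cos(np.radians(t))
            best.append((np.mean([m[int(v),int(u)] for u,v in (pr(gp+d*k) for k in range(20,98,2)) if 0<=v<400]),t))
        b=max(best)[0]; g=[t for v,t in best if v>=b-0.02]; print(c,'score',round(float(b),2),'tilt range',g[0],g[-1],'mid',np.mean(g))
    print(s['ee_pos'],s['wrist_force'],s['clock'])
axis_dir(sys.argv[1])
E
python3 ang.py 6
```

```text
scene score 1.0 tilt range -10.0 45.0 mid 17.5
side score 0.85 tilt range -3.0 18.0 mid 4.166666666666667
[ 505.47048536 -290.51560934  200.58416233] [-0.76326144  0.21029718 -2.39338632] 17.8
```

```bash
cat > ang.py <<'E'
from h import *
import sys
def ang(n):
    """tilt from the side view: centre line of the dark tube below the fingers, cast on the lean plane"""
    f=grab('side','side'+n); s=ctrl.read_state(); gp=s['ee_pos']+[0,0,18.8]; y=np.radians(s['orientation'][2])
    nn=np.array([-np.sin(y),np.cos(y),0]); e=np.array([np.cos(y),np.sin(y),0])
    R=Rc(f); pr=lambda P:(lambda p:(f['mtx']@p)[:2]/p[2])(R.T@(P-f['position']))
    u,v=pr(gp-[0,0,24]); px=f['pixels'].astype(int)
    m=((px.max(2)<75)&(px.max(2)-px.min(2)<25)).astype(np.uint8); r=np.zeros_like(m); r[int(v):int(v)+75,int(u)-45:int(u)+35]=1; m*=r
    m=cv2.morphologyEx(m,cv2.MORPH_OPEN,np.ones((5,5),np.uint8)); N,l,st,ce=cv2.connectedComponentsWithStats(m); k=1+st[1:,4].argmax(); m=(l==k)
    print('win',int(u),int(v),'blob',st[k])
    rows=np.arange(st[k][1]+2,st[k][1]+st[k][3]-12,3); mid=[(np.where(m[q])[0][[0,-1]].mean(),q) for q in rows]
    print([(int(np.where(m[q])[0][0]),int(np.where(m[q])[0][-1])) for q in rows])
    vx,vy,x0,y0=cv2.fitLine(np.array(mid,np.float32),cv2.DIST_HUBER,0,.01,.01).ravel()
    q=[]
    for t in(-12,12):
        d=rays(f,(x0+t*vx,y0+t*vy))[0]; q.append(f['position']+d*((nn@(gp-f['position']))/(nn@d)))
    d=q[1]-q[0]; d*=-np.sign(d[2]); print('tilt (foot to +toolx)',np.degrees(np.arctan2(d@e,-d[2])), 'axis offset from gp at mid', (q[0]-gp)@e,s['ee_pos'][2],s['wrist_force'][2],s['clock'])
ang(sys.argv[1])
E
python3 ang.py 7
```

```text
win 393 77 blob [377  77  24  33 527]
[(383, 400), (382, 399), (382, 398), (381, 398), (380, 397), (379, 396), (378, 395)]
tilt (foot to +toolx) 9.286115215223447 axis offset from gp at mid 11.932020939781204 200.64715759967606 -2.335522100210614 17.95
```

Emit:
carry_out(motion=[[[0,0,0,0],[0,0,0,0],[0,0,0,0],[0,0,0,0],[0,0,0,0]]])

```text
clock: 18.45
ee_pos: [505.5, -290.5, 200.7]
orientation: [180.0, 0.0, 12.0]
wrist_force: [-0.2, -1.1, -2.1]
gripper_width: 0.455
gripper_force: 3.0
```

```bash
python3 ang.py 8
```

```text
win 393 77 blob [377  77  24  33 518]
[(396, 400), (382, 398), (382, 398), (381, 398), (380, 397), (379, 396), (378, 395)]
tilt (foot to +toolx) 15.123894998582244 axis offset from gp at mid 15.011480596684594 200.61013311073793 -1.498543291892868 18.5
```

```bash
python3 - <<'E'
from h import *
S=load('scene0')
for u in((235,235),(230,225),(248,212),(222,290),(197,245)): print(u,onz(S,u,0)[0])
E
```

```text
(235, 235) [ 554.64248206 -157.81854823    0.        ]
(230, 225) [ 5.22725411e+02 -1.69974845e+02 -1.13686838e-13]
(248, 212) [ 482.36253978 -133.19851232    0.        ]
(222, 290) [ 702.25615791 -174.14388422    0.        ]
(197, 245) [ 579.46968657 -233.01720379    0.        ]
```

Emit:
carry_out(motion=[[[0,0,-0.3,0],[0.1,-0.1,-0.1,0],[0.2,-0.2,0,0],[0.3,-0.28,0,0],[0.35,-0.3,0,0],[0.35,-0.3,0,0],[0.35,-0.3,0,0],[0.35,-0.3,0,0],[0.25,-0.22,0,0],[0.14,-0.16,0,0],[0,0,0,0]]], newtons=6)

```text
clock: 19.6
ee_pos: [600.4, -158.9, 220.5]
orientation: [-180.0, 0.0, 12.1]
wrist_force: [-0.3, -0.1, -2.4]
gripper_width: 0.461
gripper_force: 6.0
```

Emit:
carry_out(motion=[[[0,0,0.2,0],[0,0,0.4,0],[0,0,0.4,0],[0,0,0.4,0],[0,0,0.4,0],[0,0,0.4,0],[0,0,0.2,0],[0,0,0.04,0],[0,0,0,0],[0,0,0,0]]])

```text
clock: 20.6
ee_pos: [600.3, -160.3, 99.7]
orientation: [180.0, -0.1, 12.0]
wrist_force: [0.4, 0.1, -2.4]
gripper_width: 0.46
gripper_force: 6.0
```

```bash
python3 ang.py 9
```

```text
win 328 131 blob [ 283  134   29   70 1661]
[(283, 297), (283, 300), (283, 301), (283, 302), (283, 302), (283, 302), (283, 302), (283, 302), (283, 305), (283, 308), (283, 309), (283, 310), (283, 310), (283, 311), (283, 311), (283, 311), (283, 311), (283, 311), (283, 311)]
tilt (foot to +toolx) -2.2426273058497515 axis offset from gp at mid 94.84980668281236 99.7523069614189 -2.2888217517607234 20.65
```

Emit:
carry_out(motion=[[[0,0,0.06,0],[0,0,0.06,0],[0,0,0.06,0],[0,0,0.06,0],[0,0,0,0],[0,0,0,0]]], newtons=4)

```text
clock: 21.25
ee_pos: [599.9, -160.0, 86.5]
orientation: [-180.0, 0.0, 12.0]
wrist_force: [0.7, 0.8, -1.9]
gripper_width: 0.458
gripper_force: 4.0
```

Emit:
carry_out(motion=[[[0,0,0.04,0],[0,0,0.04,0],[0,0,0.04,0],[0,0,0,0]]])

```text
clock: 21.65
ee_pos: [600.3, -160.1, 81.2]
orientation: [180.0, -0.1, 12.0]
wrist_force: [0.4, 0.3, 3.0]
gripper_width: 0.465
gripper_force: 4.0
```

Emit:
carry_out(motion=[[[0.06,0,0.02,0],[0.08,0,0.01,0],[0.08,0,0.01,0],[0.08,0,0,0],[0.06,0,0,0],[0,0,0,0]]], newtons=3)

```text
clock: 22.25
ee_pos: [617.6, -156.1, 78.1]
orientation: [-180.0, 0.0, 12.0]
wrist_force: [-0.2, 0.6, -0.9]
gripper_width: 0.462
gripper_force: 3.0
```

```bash
python3 - <<'E'
from h import *
f=grab('side','sideA'); g=grab('scene','sceneA'); s=ctrl.read_state(); print(s['ee_pos'],s['wrist_force'])
for h,n in((f,'side'),(g,'scene')):
    for dz in(18.8,-40,-81):
        p=Rc(h).T@(s['ee_pos']+[0,0,dz]-h['position']); uv=(h['mtx']@p)[:2]/p[2]
        x,y=[int(round(t)) for t in uv]; q=h['pixels'][y].max(1); print(n,dz,x,y,''.join('#' if v<62 else ('+' if v<90 else '.') for v in q[x-35:x+35]))
E
```

```text
[ 617.37570699 -156.18412653   78.20854521] [ 0.29561357  0.07991543 -2.03284086]
side 18.8 321 129 +++++++++++++++++..................+#########.........................
side -40 322 150 ################...........#################++....++++.+.++.++.+++....
side -81 322 164 ######################+.....+##############+.+..+..+........+.+.......
scene 18.8 229 220 .......................#########################......................
scene -40 232 243 ........................+#####################+.......................
scene -81 234 258 .........................####################.........................
```

The side profile now lies on the vertical through the grasp: tube columns centred at 322.5 and 322 against an expected 322. I'll press its foot flat, let go and regrip squarely.

Emit:
carry_out(motion=[[[0,0,0.03,0],[0,0,0.03,0],[0,0,0.03,0],[0,0,0,0],[0,0,0,0]]])

```text
clock: 22.85
ee_pos: [617.6, -156.3, 74.2]
orientation: [180.0, -0.0, 12.0]
wrist_force: [-0.1, -0.1, 3.6]
gripper_width: 0.462
gripper_force: 3.0
```

Emit:
carry_out(motion=[[[0,0,0.03,0],[0,0,0.03,0],[0,0,0,0],[0,0,0,0]]])

```text
clock: 23.25
ee_pos: [617.4, -156.3, 70.8]
orientation: [-180.0, 0.0, 12.0]
wrist_force: [0.2, 0.0, 1.7]
gripper_width: 0.46
gripper_force: 3.0
```

Emit:
carry_out(motion=[[[0,0,0,0],[0,0,0,0],[0,0,0,0],[0,0,0,0],[0,0,0.0,0],[0,0,-0.1,0],[0,0,-0.12,0],[0,0,0,0],[0,0,0,0]]], hand=60)

```text
clock: 24.15
ee_pos: [617.7, -156.3, 82.5]
orientation: [180.0, -0.0, 12.0]
wrist_force: [0.1, -0.0, -0.2]
gripper_width: 0.644
gripper_force: 0.0
```

```bash
python3 - <<'E'
from h import *
f=grab('side','sideB'); g=grab('scene','sceneB'); s=ctrl.read_state(); print(s['ee_pos'],s['wrist_force'],s['gripper_width'])
for h,n in((f,'side'),(g,'scene')):
    for dz in(-10,-30,-50,-70):
        p=Rc(h).T@(s['ee_pos']+[0,0,dz]-h['position']); uv=(h['mtx']@p)[:2]/p[2]
        x,y=[int(round(t)) for t in uv]; q=h['pixels'][y].max(1); print(n,dz,uv.round(1),x-35,''.join('#' if v<62 else ('+' if v<90 else '.') for v in q[x-35:x+35]))
a=cv2.resize(f['pixels'][70:200,240:410,::-1],(400,306)); b=cv2.resize(g['pixels'][160:290,150:320,::-1],(400,306)); cv2.imwrite('pics/tB.png',np.hstack([a,b]))
E
```

```text
[ 617.44745745 -156.28254731   82.04262367] [ 0.19994216 -0.34148275  0.902032  ] 0.6472271935296274
side -10 [321.4 138.4] 286 ##############+...................+##########.........................
side -30 [321.7 145.4] 287 ################...........#################++++++....................
side -50 [321.9 152.2] 287 ################...........#################+...+++.....+..++..++.....
side -70 [322.1 158.8] 287 #################+.........+################++........++...........++.
scene -10 [230.6 229.7] 196 ..................+....+######################........................
scene -30 [231.6 237.5] 197 .......................+######################........................
scene -50 [232.6 245. ] 198 .......................+######################........................
scene -70 [233.6 252.3] 199 ........................#####################+........................
```

Emit:
carry_out(motion=[[[0,0,0,0],[0,0,0,0],[0,0,0,0],[0,0,0,0],[0,0,0,0]]], hand=35, newtons=15)

```text
clock: 24.75
ee_pos: [617.5, -156.3, 82.0]
orientation: [-180.0, 0.0, 12.0]
wrist_force: [0.3, 0.5, -1.0]
gripper_width: 0.456
gripper_force: 15.0
```

Emit:
carry_out(motion=[[[0,0,-0.2,0],[0,0,-0.4,0],[0,0,-0.5,0],[0,0,-0.5,0],[0,0,-0.5,0],[0,0,-0.5,0],[0,0,-0.4,0],[0,0,-0.1,0],[0,0,0,0]]])

```text
clock: 25.65
ee_pos: [617.6, -156.3, 237.8]
orientation: [180.0, -0.1, 12.0]
wrist_force: [-0.3, -0.8, -1.7]
gripper_width: 0.458
gripper_force: 15.0
```

Emit:
carry_out(motion=[[[0.05,-0.2,0,0],[0.1,-0.4,0,0],[0.1,-0.4,0,0],[0.1,-0.4,0,0],[0.1,-0.4,0,0],[0.1,-0.4,0,0],[0.07,-0.28,0,0],[0,0,0,0],[0,0,0,0]]])

```text
clock: 26.55
ee_pos: [621.9, -28.4, 236.6]
orientation: [-180.0, 0.0, 12.0]
wrist_force: [0.4, -0.3, -1.9]
gripper_width: 0.454
gripper_force: 15.0
```

```bash
python3 - <<'E'
from h import *
f=grab('side','sideC'); g=grab('scene','sceneC'); s=ctrl.read_state(); print(s['ee_pos'],s['orientation'],s['wrist_force'],s['gripper_width'],s['clock'])
for h,n in((f,'side'),(g,'scene')):
    for dz in(-20,-40,-60,-75,-110,-125):
        p=Rc(h).T@(s['ee_pos']+[0,0,dz]-h['position']); uv=(h['mtx']@p)[:2]/p[2]
        x,y=[int(round(t)) for t in uv]; q=h['pixels'][y].max(1); print(n,dz,uv.round(1),x-35,''.join('#' if v<62 else ('+' if v<90 else '.') for v in q[x-35:x+35]))
a=cv2.resize(f['pixels'][80:230,200:370,::-1],(400,353)); b=cv2.resize(g['pixels'][130:280,215:385,::-1],(400,353)); o=np.hstack([a,b]); cv2.imwrite('pics/tC.png',(255*(o/255.)**.6).astype(np.uint8))
E
```

```text
[621.99491754 -29.06299355 236.84306792] [1.79995488e+02 2.51611878e-02 1.19760685e+01] [ 0.26561962 -0.80137844 -2.09321716] 0.4531183188501994 26.65
side -20 [282.9 107.1] 248 ++++++++++++++++.........########################....+++++++++++++++++
side -40 [283.8 116.1] 249 ....+....++........###########################+++++++++++++++++++..+++
side -60 [284.6 124.7] 250 +.++.+++++++.++.+....++.+#####################++++++++++++............
side -75 [285.2 131.1] 250 +....++.+++.++.+++++++++.+####################+.++++..................
side -110 [286.7 145.3] 252 ...................+###############################...................
side -125 [287.2 151.1] 252 ....................+##############################...................
scene -20 [296.9 165.9] 262 .......................+#######################+......................
scene -40 [297.1 175.3] 262 .......................+#######################+......................
scene -60 [297.3 184.5] 262 ........................#######################+......................
scene -75 [297.4 191.2] 262 ........................#######################.......................
scene -110 [297.6 206.2] 263 .................####################################.................
scene -125 [297.7 212.5] 263 .................+###################################.................
```

Tube and mid line up in both views: side offsets are +0.5 px for both, and scene offsets are within 0.3 px. I'll lower it.

Emit:
carry_out(motion=[[[0,0,0.2,0],[0,0,0.2,0],[0,0,0.1,0],[0,0,0.1,0],[0,0,0.1,0],[0,0,0,0],[0,0,0,0]]], newtons=6)

```text
clock: 27.35
ee_pos: [622.1, -28.5, 202.3]
orientation: [180.0, -0.0, 12.0]
wrist_force: [-0.5, -1.0, -0.8]
gripper_width: 0.457
gripper_force: 6.0
```

Emit:
carry_out(motion=[[[0,0,0.1,0],[0,0,0.1,0],[0,0,0.1,0],[0,0,0.1,0],[0,0,0.1,0],[0,0,0.1,0],[0,0,0.1,0],[0,0,0.05,0],[0,0,0,0],[0,0,0,0]]])

```text
clock: 28.35
ee_pos: [622.1, -28.6, 164.8]
orientation: [180.0, -0.0, 12.0]
wrist_force: [-0.2, -0.2, -3.0]
gripper_width: 0.461
gripper_force: 6.0
```

Emit:
carry_out(motion=[[[0,0,0.05,0],[0,0,0.05,0],[0,0,0.05,0],[0,0,0.05,0],[0,0,0.03,0],[0,0,0.03,0],[0,0,0,0],[0,0,0,0]]])

```text
clock: 29.15
ee_pos: [622.1, -28.5, 151.7]
orientation: [180.0, -0.0, 12.0]
wrist_force: [0.0, 0.3, -1.7]
gripper_width: 0.458
gripper_force: 6.0
```

Emit:
carry_out(motion=[[[0,0,0.03,0],[0,0,0.03,0],[0,0,0.03,0],[0,0,0,0],[0,0,0,0]]], newtons=4)

```text
clock: 29.65
ee_pos: [622.1, -28.6, 147.1]
orientation: [-180.0, 0.0, 12.0]
wrist_force: [0.1, 0.8, -2.5]
gripper_width: 0.462
gripper_force: 4.0
```

Emit:
carry_out(motion=[[[0,0,0.03,0],[0,0,0.03,0],[0,0,0.03,0],[0,0,0,0],[0,0,0,0]]])

```text
clock: 30.15
ee_pos: [622.4, -28.6, 143.4]
orientation: [180.0, -0.1, 12.0]
wrist_force: [0.8, 0.9, 6.5]
gripper_width: 0.462
gripper_force: 4.0
```

Emit:
carry_out(motion=[[[0,0,0.03,0],[0,0,0.03,0],[0,0,0,0],[0,0,0,0]]])

```text
clock: 30.55
ee_pos: [622.3, -28.6, 140.1]
orientation: [180.0, -0.0, 12.0]
wrist_force: [1.2, -0.1, 5.1]
gripper_width: 0.459
gripper_force: 4.0
```

Emit:
carry_out(motion=[[[0,0,-0.03,0],[0,0,0,0]]])

```text
clock: 30.75
ee_pos: [621.8, -28.5, 140.8]
orientation: [-180.0, 0.0, 12.0]
wrist_force: [0.7, 0.6, -2.7]
gripper_width: 0.458
gripper_force: 4.0
```

Emit:
carry_out(motion=[[[0,0,0,0],[0,0,0,0],[0,0,0,0],[0,0,0,0],[0,0,0,0],[0,0,0,0]]], hand=80)

```text
clock: 31.35
ee_pos: [622.1, -28.5, 141.2]
orientation: [180.0, -0.0, 12.0]
wrist_force: [0.6, -0.3, 0.0]
gripper_width: 0.858
gripper_force: 0.0
```

Emit:
carry_out(motion=[[[0,0,-0.1,0],[0,0,-0.3,0],[0,0,-0.4,0],[0,0,-0.4,0],[0,0,-0.4,0],[0,0,-0.4,0],[-0.3,0,-0.2,0],[-0.5,0,0,0],[-0.5,0,0,0],[-0.3,0,0,0],[0,0,0,0],[0,0,0,0]]])

```text
clock: 32.55
ee_pos: [544.2, -45.2, 252.3]
orientation: [180.0, -0.1, 12.0]
wrist_force: [-0.3, 0.2, -0.2]
gripper_width: 0.863
gripper_force: 0.0
```

```bash
python3 - <<'E'
from h import *
f=grab('side','sideD'); g=grab('scene','sceneD'); w=grab('wrist','wristD'); s=ctrl.read_state(); print(s['ee_pos'],s['wrist_force'],s['clock'])
a=cv2.resize(f['pixels'][80:230,200:370,::-1],(400,353)); b=cv2.resize(g['pixels'][130:280,215:385,::-1],(400,353)); o=np.hstack([a,b]); cv2.imwrite('pics/tD.png',(255*(o/255.)**.6).astype(np.uint8))
E
```

```text
[544.37898405 -45.04812734 251.23481518] [ 0.33327084  0.19679087 -0.25642785] 32.7
```

View pics/tD.png

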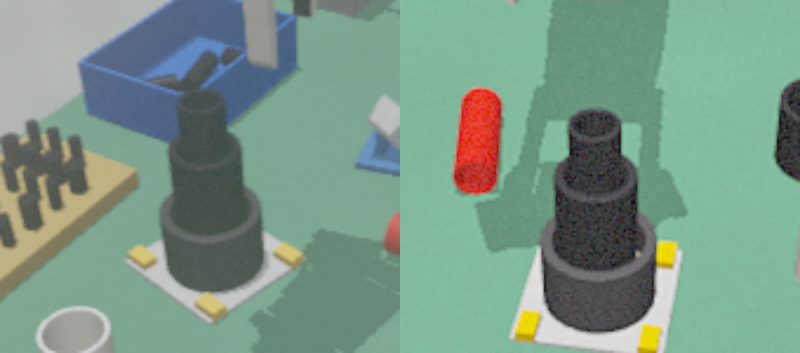

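All three are nested upright and concentric: the tube's mouth is at crop (200,100) in side and (593,122) in scene, and the gripper is clear. I'm handing in.

```bash
python3 -c "
from plant import ctrl
print(ctrl.finish_job())"
```

```text
the job is handed in; nothing more can be done
None
```

The job is handed in at about 33 s of the 61 s allowed: the middle crucible stands upright on the load floor in the pot, the narrow one stands upright inside it, both are released with the gripper clear, and I left the wide and white crucibles alone; the hand-in returned no verdict, so the pass itself is unconfirmed.

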